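Put the leftover craft pieces back in their stock trays

ROBOT

A 6-joint arm with a two-finger parallel gripper is mounted at the origin on the work surface. World frame = base frame: x ahead of the robot, y to its left, z up, the work surface at z = 0. Lengths are in m, angles in degrees, forces in N, time in s.
With the tool pointing down it reaches from about 0.3 to 0.75 m from the base axis. Payload 8.5 kg.
Tool frame: the origin (TCP) lies between the finger pads; the fingertips stand 25 mm ahead of it and the grasp point (between the pads) lies 6 mm ahead of it; x points along the fingers, y is the direction in which the jaws open and shut, and the axes are right-handed (so a half turn about x gives the same grasp; the last joint's range is limited). The gripper opens to 85 mm and grips with 20 to 120 N. Pads are 22 mm wide; open, the fingers measure 114 mm over their backs; the gripper's body (76 mm by 85 mm) begins 54 mm behind the grasp point. The pads swing forward as they close: fully open they stand 13 mm farther back than shut.
Start: joints at [-86.763, 21.807, 74.336, -0, 83.858, -12.336], TCP at [0.148, -0.53, 0.256] pointing down, gripper open.
Joint ranges: [-178.18, 178.18], [-50.72, 133.34], [12.68, 142.11], [-81.47, 261.47], [9.98, 163.14], [-165.26, 165.26]. Speed limits (degrees/s): [136.94, 136.94, 180, 180, 180, 180].

INTERFACE

Orientations are given as a 3x3 rotation matrix whose columns are the frame's x, y, z axes.
In Python, from rig import sensors, get_image, workorder gives the robot as it stands.
- The arm moves only by the tool arm_command, never from a script. Its argument "plan" is a list that holds one entry, the list of rows, each a list of 6 numbers: the shift along the tool's x, y, z in units of 25 mm (1.0 is 25 mm), then the turn, a rotation vector about the tool's x, y, z in units of 6 degrees (1.0 is 6 degrees). In form: [[[dx, dy, dz, ax, ay, az], ...]]. A call has 1 to 10 rows; each row is the pose to reach, as a shift and turn from the pose commanded when the call began, along the tool's axes at that moment; what a row does not reach only later rows make up. A row lasts 1/10 s, in which the tool goes at most 50 mm and 8.59 degrees, less where a joint would pass 70% of its speed; a pose out of reach is approached as far as the arm can. A call with a gripper value outside its range is refused whole. "jaw" is the closure, from 0 (fully open) to 1 (shut), set as the call begins (left out, the last holds). The fingers move at their own pace and stop on an object; "newtons" is the grip in N (left out, the last holds). Time passes only in rows, so rows that repeat a pose let the fingers close. It gives the time, the measured TCP pose, the force and the opening at its end, in the units of the state.
- sensors.observe(): the state, without advancing time (a new reading comes with each control period).
- get_image(name): name is "side" or "top" or "wrist"; returns a dict with "img" (420x560x3 uint8, red, green, blue), "fx", "fy", "cx", "cy" (pixels), "T" (4x4, takes a point from camera to world coordinates). Camera axes: x right, y up, looking along -z (the intrinsics and any distortion apply to the point x, -y, -z); pixel columns grow to the right and rows downward; lengths in m; the calibration is good to about 2 mm. A picture is of the moment at which its call begins. There is no depth.
- workorder.close_job(): hands the job in, once; it reports no verdict.
The state is a dict: "time_s": time; "q": joint angles; "qvel": joint speeds; "joint_efforts": joint torques, N m; "position": TCP position; "tool_rot": TCP orientation; "ft_force": force on the tool from outside, world axes, zero at the start; "wrist_torque": the same for the moment, N m; "grip_width": finger opening in m.
Only numpy, scipy, OpenCV 4.12 (cv2) and the standard library are available. Lean on these libraries where they do the work, as an engineer would, in place of code of your own. Each camera call takes 0.05 s, during which the arm holds its last target. There are 200 camera calls.

TASK

The making session is over: put the five leftover pieces on the white sheet (two clothes pegs, two timber blocks and a cork disc) back into the plywood trays, each in the tray that already holds its own kind. Lay every piece flat on the tray's floor, none on top of another, so that nothing stands above the rims and the trays can be stacked. Leave the glue bottle and the roll of tape where they are.

Things in the scene. Friction and masses are not known exactly. Their poses are not given: they have to be found in the camera images.
- peg_a: A loose spring clothes peg of plain wood lying on its side, 78 (x) x 16 (y) x 12 mm high, 14 g; origin at its middle, x along its length (jaws to +x), z up; its two long outer faces are parallel, 16 mm apart, to be gripped across y.
- peg_b: Another, like peg_a.
- block_a: A loose offcut of planed timber lying flat, 66 (x) x 32 (y) x 20 mm high, 28 g, the thickest of the pieces; origin at its middle, x along its length, z up.
- block_b: Another, like block_a.
- disc: A loose round disc of cork lying flat, 54 mm across and 16 mm high, 13 g; origin at its middle, z up.
- tray_pegs: Open plywood stacking tray, fixed to the table, outside 142 (x) x 202 (y) x 36 mm high; walls 6 mm, floor 5 mm thick, so inside 130 x 190 mm; the middle of each short end wall (at +y and -y) is dipped to 22 mm high. Origin at the centre of its underside, z up. It is the peg tray: two such pegs already lie loose in it along x at its +y end, at y = 60 and 80 mm; the floor from y = -95 to 50 mm is free.
- tray_blocks: Open plywood stacking tray, fixed to the table, outside 142 (x) x 202 (y) x 36 mm high; walls 6 mm, floor 5 mm thick, so inside 130 x 190 mm; the middle of each short end wall (at +y and -y) is dipped to 22 mm high. Origin at the centre of its underside, z up. It is the timber tray: one such block already lies loose in it along x at its -y end, at y = -77 mm; the floor from y = -60 to 95 mm is free.
- tray_discs: Open plywood stacking tray, fixed to the table, outside 142 (x) x 202 (y) x 36 mm high; walls 6 mm, floor 5 mm thick, so inside 130 x 190 mm; the middle of each short end wall (at +y and -y) is dipped to 22 mm high. Origin at the centre of its underside, z up. It is the cork tray: two such cork discs already lie loose in it at its +y end, at x = -30 and 30 mm, y = 63 mm; the floor from y = -95 to 34 mm is free.
- glue: White glue bottle with an orange cap, standing, 50 mm across, 100 mm tall; origin at the centre of its underside. Not part of the job.
- tape: Roll of masking tape lying flat, 90 mm across, 24 mm high; origin at the centre of its underside. Not part of the job.

How it is judged:
By the outcome, as a careful person would: the job done as asked, in the order asked, and still so for the second after the job is handed in, with the robot touching nothing.
It also fails if it takes over 120 s, if anything falls off the work surface, if the arm or the gripper's body presses on something with over 40 N, if the wrist force passes 120 N, or if a joint passes its speed limit or range.

## Working session

There is one attempt and no reset: what is moved stays moved. The work goes in short steps, Python scripts to look and compute and a tool call to move; the robot and the scene stay as the last step left them, time stands still between calls to the robot, and variables do not carry over. Pictures are saved under pics/ and viewed, about 12 in all and at most 16, crops included, and the job is handed in when it is done.

Besides the shell and the picture viewer there is one more tool, called after ">>>" as name(argument=value, ...) on one line, values as JSON. arm_command: Moves the arm, as the interface text tells. Its arguments: {"type":"object","properties":{"plan":{"type":"array","items":{"type":"array","items":{"type":"array","items":{"type":"number"}}}},"jaw":{"type":"number"},"newtons":{"type":"number"}},"required":["plan"]}

```bash
ls; mkdir -p pics
python3 - <<'E'
from rig import sensors,get_image
import cv2,numpy as np
for n in("top","side"):
    d=get_image(n); cv2.imwrite(f"pics/{n}0.png",d["img"][:,:,::-1]); np.savez(f"{n}0.npz",**{k:v for k,v in d.items()})
    print(n,{k:(np.round(v,4).tolist()) for k,v in d.items() if k!="img"})
s=sensors.observe();print(s)
E
```

```text
pics
top {'fx': 536.4218, 'fy': 536.4218, 'cx': 275.036, 'cy': 207.0974, 'T': [[0.0242, 0.9939, -0.1073, 0.3653], [-0.9996, 0.0257, 0.0127, 0.0011], [0.0154, 0.1069, 0.9941, 1.2324], [0.0, 0.0, 0.0, 1.0]]}
side {'fx': 410.3835, 'fy': 410.3835, 'cx': 274.5342, 'cy': 208.0305, 'T': [[-0.757, 0.4057, -0.5122, 0.0883], [-0.6532, -0.452, 0.6074, 0.4845], [0.0149, 0.7944, 0.6072, 0.5278], [0.0, 0.0, 0.0, 1.0]]}
{'time_s': 0.1, 'q': array([-8.67638495e+01,  2.18370840e+01,  7.43799994e+01,  3.34491130e-04,
        8.38584445e+01, -1.23344512e+01]), 'qvel': array([ 0.03573244, -0.16250215, -0.06281026, -0.02079134,  0.00382691,
       -0.06607903]), 'joint_efforts': array([ 4.86932913e-03, -4.49222445e+01, -2.31659853e+01, -1.29620225e-04,
        3.62712715e-03, -2.58768699e-05]), 'position': array([ 0.14763181, -0.52957074,  0.25577635]), 'tool_rot': array([[-6.86196110e-05,  2.68424940e-01, -9.63300600e-01],
       [ 1.31643463e-03, -9.63299744e-01, -2.68424795e-01],
       [-9.99999131e-01, -1.28654147e-03, -2.87262633e-04]]), 'ft_force': array([ 0.04007662, -0.47014401, -0.12304433]), 'wrist_torque': array([0.04106341, 0.00882429, 0.03732218]), 'grip_width': 0.0855305052821313}
```

View pics/top0.png

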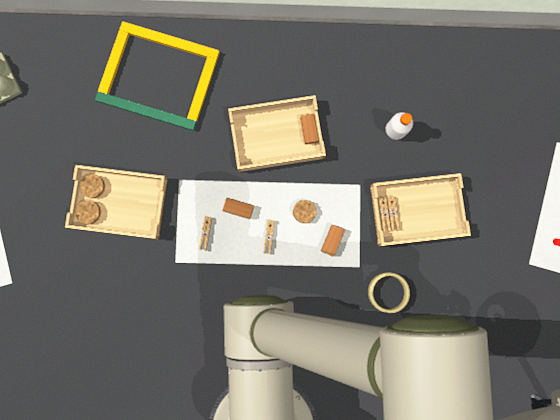

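View pics/side0.png

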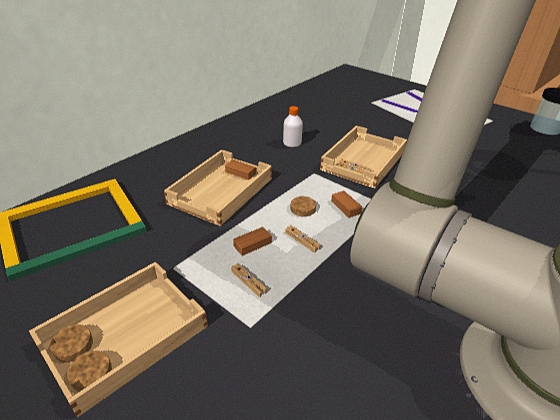

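Top view: sheet at (176–360, 180–266). Pegs are at (206,232) and (270,236), blocks at (238,208) and (333,240), and the disc at (305,211). The cork tray is on the left (116,201), the timber tray at centre top (277,133), the peg tray on the right (420,209), and the tape at (389,292). Next I measure them.

```bash
cat > h.py <<'E'
import cv2,numpy as np
from rig import sensors,get_image
def cast(d,uv,z):
    uv=np.atleast_2d(uv).astype(float);T=d["T"]
    r=np.c_[(uv[:,0]-d["cx"])/d["fx"],-(uv[:,1]-d["cy"])/d["fy"],-np.ones(len(uv))]@T[:3,:3].T
    return T[:3,3]+r*((z-T[2,3])/r[:,2])[:,None]
def blobs(d,roi,smin,amin,z,vmin=60):
    u0,v0,u1,v1=roi
    h=cv2.cvtColor(np.ascontiguousarray(d["img"]),cv2.COLOR_RGB2HSV)
    m=np.zeros(h.shape[:2],np.uint8); m[v0:v1,u0:u1]=((h[...,1]>smin)&(h[...,2]>vmin))[v0:v1,u0:u1]*255
    m=cv2.morphologyEx(m,cv2.MORPH_CLOSE,np.ones((3,3)))
    out=[]
    for c in cv2.findContours(m,cv2.RETR_EXTERNAL,cv2.CHAIN_APPROX_NONE)[0]:
        f=np.zeros_like(m);cv2.drawContours(f,[c],-1,255,-1)
        p=np.argwhere(f)[:,::-1]
        if len(p)<amin: continue
        w=cast(d,p,z)[:,:2];mu=w.mean(0)
        ww,V=np.linalg.eigh(np.cov((w-mu).T)); a=np.degrees(np.arctan2(V[1,1],V[0,1]))%180
        L=np.sqrt(12*ww[::-1])*1000
        hull=(cast(d,c[:,0],z)[:,:2]*1000).astype(np.float32)
        out.append((p.mean(0).round(1),len(p),mu.round(4),round(a,1),L.round(0),np.round(cv2.minAreaRect(hull),1) if 0 else cv2.minAreaRect(hull)))
    return out
E
python3 - <<'E'
from h import *
d=dict(np.load("top0.npz"))
for z in(.01,):
  for b in blobs(d,(178,182,358,264),70,60,z):print(*b)
print('trays')
for roi in((55,155,172,245),(222,90,332,178),(364,168,478,252)):
  for b in blobs(d,roi,50,1000,.034,80):print(*b)
for b in blobs(d,(222,90,332,178),140,60,.015):print(*b)
E
```

```text
[332.5 239.9] 423 [ 0.4253 -0.1473] 158.2 [67. 33.] ((425.52490234375, -147.35084533691406), (33.015533447265625, 66.48584747314453), 68.32063293457031)
[268.7 235.5] 201 [ 0.4318 -0.0015] 174.4 [73. 16.] ((429.8726806640625, -1.1135940551757812), (16.062225341796875, 74.84845733642578), 84.06782531738281)
[205.3 231.6] 189 [0.4369 0.1429] 172.4 [77. 16.] ((433.9173583984375, 143.4086151123047), (15.736776351928711, 76.24254608154297), 82.1401138305664)
[304.2 211. ] 426 [ 0.4898 -0.0815] 150.0 [47. 46.] ((489.96820068359375, -81.07630920410156), (50.754817962646484, 50.51957321166992), 1.1811579465866089)
[237.8 207.7] 403 [0.4935 0.0707] 75.1 [66. 32.] ((493.4075622558594, 70.79888916015625), (65.96072387695312, 32.187217712402344), 75.44918823242188)
trays
[116.6 201.7] 6028 [0.4978 0.3409] 84.0 [209. 146.] ((498.3002624511719, 342.0518798828125), (212.08180236816406, 145.18116760253906), 84.31869506835938)
[276.3 133.1] 5809 [ 0.6646 -0.0129] 100.6 [204. 151.] ((665.175048828125, -13.570816040039062), (151.1578369140625, 205.70054626464844), 10.583148002624512)
[419.1 209.3] 5908 [ 0.4982 -0.3391] 98.1 [210. 145.] ((498.8880310058594, -340.5274658203125), (144.81346130371094, 212.85296630859375), 7.999650478363037)
[309.2 128.5] 392 [ 0.6822 -0.0893] 9.7 [67. 32.] ((682.2864990234375, -89.17254638671875), (66.63278198242188, 32.522823333740234), 10.207468032836914)
```

```bash
cat >> h.py <<'E'
from scipy.spatial.transform import Rotation as Ro
TR=dict(p=(.4985,-.3400,8.),b=(.6650,-.0133,10.6),d=(.4980,.3415,-5.8))
def tray(k,x,y):
    a=np.radians(TR[k][2]);return TR[k][0]+x*np.cos(a)-y*np.sin(a),TR[k][1]+x*np.sin(a)+y*np.cos(a)
def rows(*poses):
    "rows from the present pose to world poses (x,y,z,jaw yaw)"
    s=sensors.observe();p0=s["position"];R0=s["tool_rot"]
    print("t",round(s["time_s"],2),"pos",p0.round(4),"w",round(s["grip_width"],4),"F",s["ft_force"].round(1),"q6",round(s["q"][5]))
    for x,y,z,w in poses:
        c,n=np.cos(np.radians(w)),np.sin(np.radians(w))
        X=np.array([0,0,-1.]);Y=np.array([c,n,0]);R=np.c_[X,Y,np.cross(X,Y)]
        d=R0.T@(np.array([x,y,z])-p0)/.025; a=Ro.from_matrix(R0.T@R).as_rotvec(degrees=True)/6
        print(np.r_[d,a].round(2).tolist())
E
python3 -c "
from h import *
print([tray(*k) for k in (('p',0,.005),('p',0,-.045),('b',0,-.012),('b',0,.052),('d',0,-.03))])
rows((.4253,-.1473,.12,-111.8))"
```

```text
[(np.float64(0.49780413449519967), np.float64(-0.33504865965629216)), (np.float64(0.504762789543203), np.float64(-0.3845620630933707)), (np.float64(0.6672074162073527), np.float64(-0.02509522418979465)), (np.float64(0.6554345297681385), np.float64(0.03781263815577682)), (np.float64(0.4949683110845116), np.float64(0.3116535787351364))]
t 0.1 pos [ 0.1476 -0.5296  0.2558] w 0.0855 F [ 0.  -0.5 -0.1] q6 -12
[5.45, -11.74, -14.8, 6.23, 0.0, 0.01]
```

>>> arm_command(plan=[[[0.5, -1.2, -1.5, 0.6, 0, 0], [1, -2.4, -3, 1.3, 0, 0], [1.5, -3.6, -4.5, 1.9, 0, 0], [2, -4.8, -6, 2.5, 0, 0], [2.5, -6, -7.5, 3.2, 0, 0], [3, -7.2, -9, 3.8, 0, 0], [3.5, -8.4, -10.5, 4.5, 0, 0], [4, -9.6, -12, 5.1, 0, 0], [4.5, -10.8, -13.5, 5.7, 0, 0], [5.45, -11.74, -14.8, 6.23, 0, 0]]], jaw=0.3, newtons=30)

```text
time_s: 1.1
position: [0.4266, -0.1458, 0.1203]
tool_rot: [[0.002, -0.373, -0.928], [-0.001, -0.928, 0.373], [-1.0, 0.0, -0.002]]
ft_force: [1.0, -0.7, -0.2]
grip_width: 0.0594
```

```bash
python3 -c "
from h import *
rows((.4253,-.1473,.12,-111.8),(.4253,-.1473,.028,-111.8))
d=get_image('wrist');cv2.imwrite('pics/w1.png',d['img'][:,:,::-1])
for z in (.02,.0):
  for b in blobs(d,(0,0,560,420),140,1500,z):print(*b[:5])"
```

```text
t 1.1 pos [ 0.4266 -0.1458  0.1203] w 0.0594 F [ 1.  -0.7 -0.2] q6 78
[0.01, 0.07, 0.03, -0.02, -0.02, -0.0]
[3.69, 0.07, 0.04, -0.02, -0.02, -0.0]
[286.1 217.4] 4689 [ 0.4267 -0.1468] 158.3 [67. 31.]
[286.1 217.4] 4689 [ 0.4207 -0.1446] 158.3 [74. 34.]
```

View pics/w1.png

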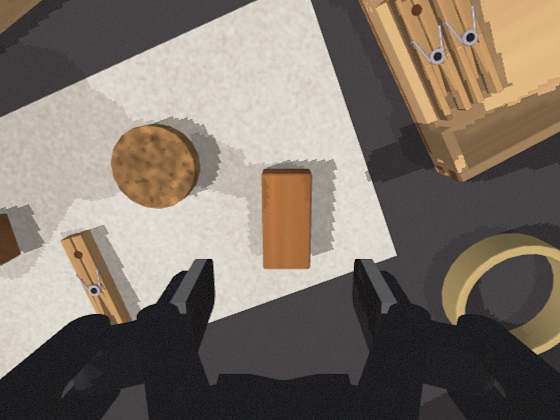

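The wrist view shows the block centred at (286,217), between the jaws. Cast to z=0.02 it agrees with the top view to within 1.5 mm, so I descend.

>>> arm_command(plan=[[[0.7, 0, 0, 0, 0, 0], [1.4, 0, 0, 0, 0, 0], [2.1, 0, 0, 0, 0, 0], [2.8, 0, 0, 0, 0, 0], [3.3, 0, 0, 0, 0, 0], [3.6, 0, 0, 0, 0, 0], [3.68, 0, 0, 0, 0, 0], [3.68, 0, 0, 0, 0, 0]]])

```text
time_s: 1.95
position: [0.4253, -0.1478, 0.0281]
tool_rot: [[-0.0, -0.372, -0.928], [0.0, -0.928, 0.372], [-1.0, -0.0, 0.0]]
ft_force: [0.4, -0.0, 0.3]
grip_width: 0.0599
```

>>> arm_command(plan=[[[0, 0, 0, 0, 0, 0], [0, 0, 0, 0, 0, 0], [0, 0, 0, 0, 0, 0], [0, 0, 0, 0, 0, 0], [0, 0, 0, 0, 0, 0], [0, 0, 0, 0, 0, 0]]], jaw=1)

```text
time_s: 2.55
position: [0.4255, -0.1479, 0.0287]
tool_rot: [[0.001, -0.371, -0.928], [-0.001, -0.928, 0.371], [-1.0, 0.0, -0.001]]
ft_force: [-0.8, -0.5, 5.7]
grip_width: 0.0316
```

>>> arm_command(plan=[[[-0.5, 0, 0, 0, 0, 0], [-1.2, 0, 0, 0, 0, 0], [-2, 0, 0, 0, 0, 0], [-2.8, 0, 0, 0, 0, 0], [-3.4, 0, 0, 0, 0, 0], [-3.68, 0, 0, 0, 0, 0]]])

```text
time_s: 3.15
position: [0.4255, -0.1479, 0.1213]
tool_rot: [[0.002, -0.371, -0.928], [-0.001, -0.928, 0.371], [-1.0, 0.0, -0.002]]
ft_force: [0.2, 0.2, -0.3]
grip_width: 0.0312
```

```bash
python3 -c "
from h import *
d=get_image('wrist');cv2.imwrite('pics/w2.png',d['img'][:,:,::-1])
rows((.6672,-.0251,.12,-79.4),(.6672,-.0251,.035,-79.4))"
```

```text
t 3.2 pos [ 0.4257 -0.148   0.1216] w 0.0312 F [ 1.  -1.1  0.9] q6 78
[0.08, -8.15, -7.14, -5.4, -0.02, -0.01]
[3.48, -8.15, -7.13, -5.4, -0.02, -0.01]
```

View pics/w2.png

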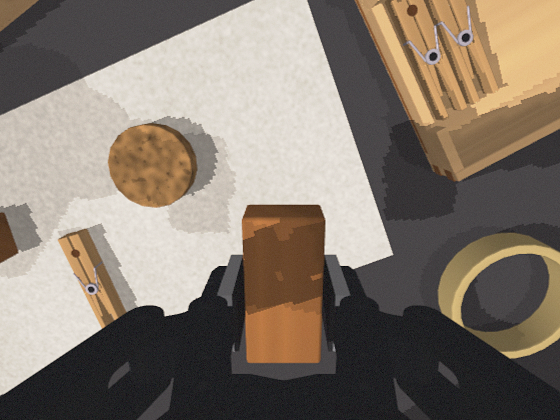

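Grasp held at a width of 31 mm; the block is seen between the pads at (285,285). Next I move over the timber tray.

>>> arm_command(plan=[[[0, -0.7, -0.6, -0.5, 0, 0], [0, -1.6, -1.4, -1, 0, 0], [0, -2.5, -2.2, -1.6, 0, 0], [0, -3.4, -3, -2.2, 0, 0], [0, -4.4, -3.9, -2.9, 0, 0], [0, -5.4, -4.8, -3.6, 0, 0], [0, -6.4, -5.6, -4.2, 0, 0], [0, -7.3, -6.4, -4.8, 0, 0], [0, -7.9, -6.9, -5.2, 0, 0], [0, -8.15, -7.14, -5.4, 0, 0]]])

```text
time_s: 4.2
position: [0.6674, -0.0238, 0.1186]
tool_rot: [[-0.001, 0.186, -0.983], [0.0, -0.983, -0.186], [-1.0, -0.001, 0.001]]
ft_force: [-0.8, -1.0, 0.0]
grip_width: 0.0315
```

>>> arm_command(plan=[[[0.6, 0, 0, 0, 0, 0], [1.3, 0, 0, 0, 0, 0], [2, 0, 0, 0, 0, 0], [2.6, 0, 0, 0, 0, 0], [3, 0, 0, 0, 0, 0], [3.2, 0, 0, 0, 0, 0], [3.3, 0, 0, 0, 0, 0], [3.3, 0, 0, 0, 0, 0]]])

```text
time_s: 5.0
position: [0.6668, -0.0249, 0.0378]
tool_rot: [[0.0, 0.184, -0.983], [-0.0, -0.983, -0.184], [-1.0, 0.0, -0.0]]
ft_force: [-0.5, 0.3, -0.1]
grip_width: 0.0316
```

```bash
python3 -c "
from h import *
rows((.6672,-.0251,.034,-79.4))"
```

```text
t 5.0 pos [ 0.6668 -0.0249  0.0378] w 0.0316 F [-0.5  0.3 -0.1] q6 67
[0.15, 0.01, -0.01, -0.0, -0.0, -0.0]
```

>>> arm_command(plan=[[[0.08, 0, 0, 0, 0, 0], [0.14, 0, 0, 0, 0, 0], [0.14, 0, 0, 0, 0, 0]]])

```text
time_s: 5.3
position: [0.6667, -0.0249, 0.0341]
tool_rot: [[0.0, 0.184, -0.983], [0.0, -0.983, -0.184], [-1.0, -0.0, -0.0]]
ft_force: [-0.2, -0.1, -0.6]
grip_width: 0.0309
```

>>> arm_command(plan=[[[0, 0, 0, 0, 0, 0], [0, 0, 0, 0, 0, 0], [0, 0, 0, 0, 0, 0]]], jaw=0.47)

```text
time_s: 5.6
position: [0.6668, -0.0249, 0.0342]
tool_rot: [[0.0, 0.184, -0.983], [-0.0, -0.983, -0.184], [-1.0, 0.0, -0.0]]
ft_force: [-0.6, 1.4, -0.2]
grip_width: 0.0454
```

>>> arm_command(plan=[[[-0.3, 0, 0, 0, 0, 0], [-0.9, 0, 0, 0, 0, 0], [-1.7, 0, 0, 0, 0, 0], [-2.6, 0, 0, 0, 0, 0], [-3.2, 0, 0, 0, 0, 0], [-3.44, 0, 0, 0, 0, 0]]])

```text
time_s: 6.2
position: [0.6674, -0.025, 0.1233]
tool_rot: [[0.004, 0.184, -0.983], [-0.001, -0.983, -0.184], [-1.0, 0.002, -0.004]]
ft_force: [-0.1, 1.0, -1.5]
grip_width: 0.045
```

```bash
python3 -c "
from h import *
d=get_image('wrist');cv2.imwrite('pics/w3.png',d['img'][:,:,::-1])
rows((.4935,.0707,.12,-14.9),(.4935,.0707,.029,-14.9))"
```

```text
t 6.25 pos [ 0.6674 -0.025   0.123 ] w 0.0453 F [-0.7  0.2  0.9] q6 67
[0.09, -5.04, 6.13, -10.75, -0.02, -0.03]
[3.73, -5.05, 6.15, -10.75, -0.02, -0.03]
```

View pics/w3.png

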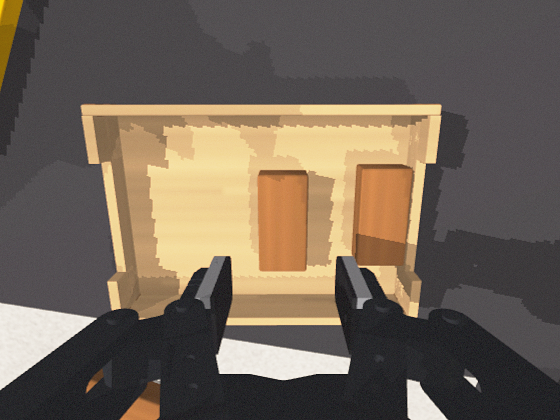

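The first block lies flat in the timber tray at (283,220), parallel to the stored one at (384,215). Next is the second block.

>>> arm_command(plan=[[[0, -0.5, 0.6, -1.07, 0, 0], [0, -1, 1.2, -2.15, 0, 0], [0, -1.5, 1.8, -3.22, 0, 0], [0, -2, 2.5, -4.3, 0, 0], [0, -2.5, 3.1, -5.4, 0, 0], [0, -3, 3.7, -6.5, 0, 0], [0, -3.5, 4.3, -7.5, 0, 0], [0, -4.1, 5, -8.7, 0, 0], [0, -4.7, 5.7, -9.8, 0, 0], [0.05, -5.04, 6.13, -10.75, 0, 0]]], jaw=0.3)

```text
time_s: 7.25
position: [0.4913, 0.0716, 0.1187]
tool_rot: [[-0.001, 0.968, -0.252], [0.0, -0.252, -0.968], [-1.0, -0.001, 0.0]]
ft_force: [1.1, -0.6, -0.1]
grip_width: 0.0596
```

```bash
python3 -c "
from h import *
d=get_image('wrist')
for b in blobs(d,(200,100,380,400),140,1500,.02):print(*b[:5])
rows((.4935,.0707,.029,-14.9))"
```

```text
[284.1 215.8] 4782 [0.4922 0.075 ] 74.8 [67. 31.]
t 7.3 pos [0.4898 0.0722 0.1184] w 0.0599 F [-1.7  1.3 -0.5] q6 9
[3.58, 0.17, 0.02, 0.09, 0.0, 0.03]
```

>>> arm_command(plan=[[[0.7, 0, 0, 0, 0, 0], [1.4, 0, 0, 0, 0, 0], [2, 0, 0, 0, 0, 0], [2, 0, 0, 0, 0, 0]]])

```text
time_s: 7.7
position: [0.4923, 0.0706, 0.0672]
tool_rot: [[-0.004, 0.966, -0.259], [0.0, -0.259, -0.966], [-1.0, -0.004, 0.001]]
ft_force: [0.3, 0.3, 0.3]
grip_width: 0.06
```

```bash
python3 -c "
from h import *
rows((.4935,.0715,.029,-14.9))"
```

```text
t 7.7 pos [0.4923 0.0706 0.0672] w 0.06 F [0.3 0.3 0.3] q6 10
[1.53, 0.04, -0.05, -0.02, 0.01, 0.03]
```

Within 1.5 mm; finish the descent, grip and lift.

>>> arm_command(plan=[[[0.5, 0, -0.03, 0, 0, 0], [1, 0.04, -0.05, 0, 0, 0], [1.4, 0.04, -0.05, 0, 0, 0], [1.53, 0.04, -0.05, 0, 0, 0], [1.53, 0.04, -0.05, 0, 0, 0]]])

```text
time_s: 8.2
position: [0.4942, 0.0717, 0.0305]
tool_rot: [[-0.0, 0.966, -0.258], [0.0, -0.258, -0.966], [-1.0, -0.0, 0.0]]
ft_force: [0.0, -0.7, -0.0]
grip_width: 0.0594
```

>>> arm_command(plan=[[[0, 0, 0, 0, 0, 0], [0, 0, 0, 0, 0, 0], [0, 0, 0, 0, 0, 0], [0, 0, 0, 0, 0, 0], [0, 0, 0, 0, 0, 0], [0, 0, 0, 0, 0, 0]]], jaw=1)

```text
time_s: 8.8
position: [0.4945, 0.0717, 0.0312]
tool_rot: [[0.001, 0.966, -0.257], [-0.0, -0.257, -0.966], [-1.0, 0.001, -0.0]]
ft_force: [-1.8, -0.2, 6.3]
grip_width: 0.0314
```

>>> arm_command(plan=[[[-0.5, 0, 0, 0, 0, 0], [-1.2, 0, 0, 0, 0, 0], [-2, 0, 0, 0, 0, 0], [-2.8, 0, 0, 0, 0, 0], [-3.4, 0, 0, 0, 0, 0], [-3.68, 0, 0, 0, 0, 0], [-3.68, 0, 0, 0, 0, 0]]])

```text
time_s: 9.5
position: [0.4944, 0.0718, 0.1231]
tool_rot: [[0.001, 0.966, -0.257], [-0.0, -0.257, -0.966], [-1.0, 0.001, -0.0]]
ft_force: [0.0, 0.4, -0.0]
grip_width: 0.0311
```

```bash
python3 -c "
from h import *
rows((.6554,.0378,.12,-79.4),(.6554,.0378,.034,-79.4))"
```

```text
t 9.5 pos [0.4944 0.0718 0.1231] w 0.0311 F [ 0.   0.4 -0. ] q6 10
[0.13, 6.57, -0.34, 10.75, -0.01, -0.01]
[3.57, 6.57, -0.34, 10.75, -0.01, -0.01]
```

>>> arm_command(plan=[[[0, 0.6, 0, 1, 0, 0], [0, 1.2, 0, 2.1, 0, 0], [0, 1.9, -0.1, 3.2, 0, 0], [0, 2.6, -0.1, 4.3, 0, 0], [0, 3.3, -0.15, 5.4, 0, 0], [0, 4, -0.2, 6.5, 0, 0], [0, 4.7, -0.25, 7.6, 0, 0], [0, 5.4, -0.3, 8.8, 0, 0], [0, 6.1, -0.34, 10, 0, 0], [0, 6.57, -0.34, 10.75, 0, 0]]])

```text
time_s: 10.5
position: [0.6556, 0.0375, 0.1209]
tool_rot: [[-0.002, 0.179, -0.984], [0.0, -0.984, -0.179], [-1.0, -0.001, 0.002]]
ft_force: [-1.0, 0.1, -0.1]
grip_width: 0.0314
```

>>> arm_command(plan=[[[0, 0, 0, 0, 0, 0], [0.6, 0, 0, 0, 0, 0], [1.2, 0, 0, 0, 0, 0], [1.8, 0, 0, 0, 0, 0], [2.4, 0, 0, 0, 0, 0], [2.9, 0, 0, 0, 0, 0], [3.1, 0, 0, 0, 0, 0], [3.2, 0, 0, 0, 0, 0], [3.2, 0, 0, 0, 0, 0]]])

```text
time_s: 11.4
position: [0.6551, 0.0377, 0.0427]
tool_rot: [[0.0, 0.184, -0.983], [-0.0, -0.983, -0.184], [-1.0, 0.0, -0.0]]
ft_force: [-0.2, 0.5, 0.2]
grip_width: 0.0313
```

```bash
python3 -c "
from h import *
rows((.6554,.0378,.036,-79.4))"
```

```text
t 11.4 pos [0.6551 0.0377 0.0427] w 0.0313 F [-0.2  0.5  0.2] q6 72
[0.27, -0.0, -0.01, 0.0, -0.0, -0.0]
```

>>> arm_command(plan=[[[0.12, 0, 0, 0, 0, 0], [0.22, 0, 0, 0, 0, 0], [0.26, 0, 0, 0, 0, 0], [0.26, 0, 0, 0, 0, 0]]])

```text
time_s: 11.8
position: [0.6551, 0.0377, 0.0363]
tool_rot: [[0.0, 0.184, -0.983], [-0.0, -0.983, -0.184], [-1.0, 0.0, -0.0]]
ft_force: [-2.0, -0.3, 0.8]
grip_width: 0.0312
```

>>> arm_command(plan=[[[0, 0, 0, 0, 0, 0], [0, 0, 0, 0, 0, 0], [0, 0, 0, 0, 0, 0]]], jaw=0.47)

```text
time_s: 12.1
position: [0.6551, 0.0377, 0.0361]
tool_rot: [[0.0, 0.184, -0.983], [0.0, -0.983, -0.184], [-1.0, -0.0, -0.0]]
ft_force: [0.4, -0.3, -0.2]
grip_width: 0.0451
```

>>> arm_command(plan=[[[-0.3, 0, 0, 0, 0, 0], [-0.9, 0, 0, 0, 0, 0], [-1.7, 0, 0, 0, 0, 0], [-2.6, 0, 0, 0, 0, 0], [-3.2, 0, 0, 0, 0, 0], [-3.4, 0, 0, 0, 0, 0], [-3.4, 0, 0, 0, 0, 0]]])

```text
time_s: 12.8
position: [0.6554, 0.0377, 0.1224]
tool_rot: [[0.002, 0.184, -0.983], [-0.0, -0.983, -0.184], [-1.0, 0.001, -0.002]]
ft_force: [-0.1, -0.2, -0.6]
grip_width: 0.0457
```

```bash
python3 -c "
from h import *
d=get_image('wrist');cv2.imwrite('pics/w4.png',d['img'][:,:,::-1])
rows((.4898,-.0813,.12,-79.4))"
```

```text
t 12.85 pos [0.655  0.0377 0.1213] w 0.0454 F [-0.2 -0.6 -1. ] q6 72
[0.05, 3.47, 7.37, -0.0, -0.0, -0.0]
```

View pics/w4.png

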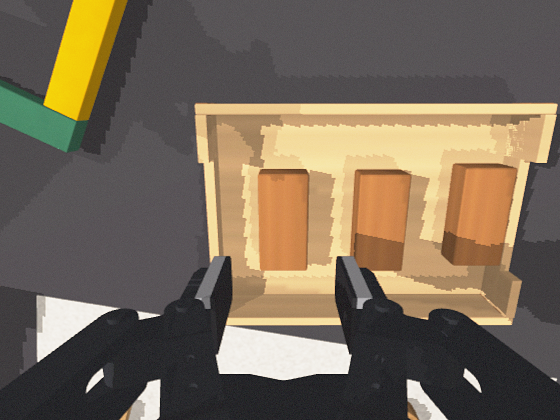

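All three blocks lie flat and apart in the timber tray, at (283,220), (380,220) and (480,215). Next is the disc, with the jaw opened wide.

>>> arm_command(plan=[[[0, 0.3, 0.6, 0, 0, 0], [0, 0.7, 1.4, 0, 0, 0], [0, 1.1, 2.3, 0, 0, 0], [0, 1.5, 3.2, 0, 0, 0], [0, 1.9, 4.1, 0, 0, 0], [0, 2.4, 5, 0, 0, 0], [0, 2.8, 5.9, 0, 0, 0], [0, 3.2, 6.7, 0, 0, 0], [0, 3.47, 7.37, 0, 0, 0], [0, 3.47, 7.37, 0, 0, 0]]], jaw=0)

```text
time_s: 13.85
position: [0.4883, -0.082, 0.1205]
tool_rot: [[-0.002, 0.182, -0.983], [0.001, -0.983, -0.182], [-1.0, -0.001, 0.002]]
ft_force: [0.6, 0.4, 0.0]
grip_width: 0.0849
```

>>> arm_command(plan=[[[0.6, 0, 0, 0, 0, 0], [1.2, 0, 0, 0, 0, 0], [1.8, 0, 0, 0, 0, 0], [2.2, 0, 0, 0, 0, 0], [2.2, 0, 0, 0, 0, 0]]])

```text
time_s: 14.35
position: [0.4897, -0.0809, 0.0648]
tool_rot: [[-0.003, 0.184, -0.983], [0.001, -0.983, -0.184], [-1.0, -0.002, 0.002]]
ft_force: [0.1, -0.1, -0.2]
grip_width: 0.0853
```

```bash
python3 -c "
from h import *
d=get_image('wrist');cv2.imwrite('pics/w5.png',d['img'][:,:,::-1])
rows((.4898,-.0813,.026,-79.4))"
```

```text
t 14.4 pos [ 0.49   -0.0811  0.0656] w 0.0852 F [-0.4 -0.1 -0.3] q6 56
[1.59, 0.01, 0.01, 0.0, 0.01, 0.01]
```

View pics/w5.png

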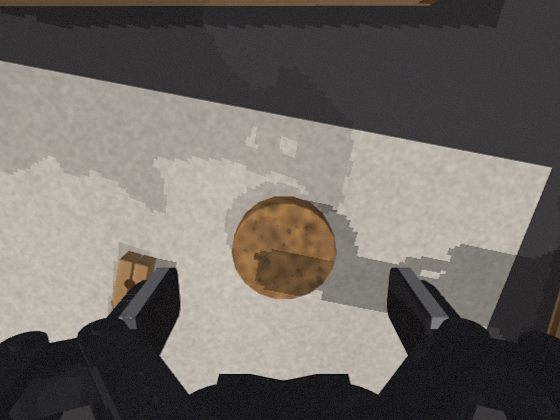

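The disc is centred at (284,247) between the jaws, with a peg end near the left finger at (130,280). I narrow the jaws to keep clear of it, then descend.

>>> arm_command(plan=[[[0, 0, 0, 0, 0, 0], [0.4, 0, 0, 0, 0, 0], [0.8, 0, 0, 0, 0, 0], [1.2, 0, 0, 0, 0, 0], [1.45, 0, 0, 0, 0, 0], [1.55, 0, 0, 0, 0, 0], [1.59, 0, 0, 0, 0, 0], [1.59, 0, 0, 0, 0, 0]]], jaw=0.18)

```text
time_s: 15.2
position: [0.49, -0.0815, 0.0263]
tool_rot: [[0.0, 0.184, -0.983], [-0.0, -0.983, -0.184], [-1.0, 0.0, -0.0]]
ft_force: [0.7, -0.7, 0.6]
grip_width: 0.0703
```

>>> arm_command(plan=[[[0, 0, 0, 0, 0, 0], [0, 0, 0, 0, 0, 0], [0, 0, 0, 0, 0, 0], [0, 0, 0, 0, 0, 0], [0, 0, 0, 0, 0, 0]]], jaw=1, newtons=25)

```text
time_s: 15.7
position: [0.4901, -0.0815, 0.0268]
tool_rot: [[0.001, 0.184, -0.983], [-0.0, -0.983, -0.184], [-1.0, 0.0, -0.001]]
ft_force: [-1.5, 0.0, 5.7]
grip_width: 0.0528
```

>>> arm_command(plan=[[[-0.5, 0, 0, 0, 0, 0], [-1.2, 0, 0, 0, 0, 0], [-2, 0, 0, 0, 0, 0], [-2.8, 0, 0, 0, 0, 0], [-3.4, 0, 0, 0, 0, 0], [-3.8, 0, 0, 0, 0, 0], [-3.8, 0, 0, 0, 0, 0]]])

```text
time_s: 16.4
position: [0.4903, -0.0816, 0.1222]
tool_rot: [[0.002, 0.184, -0.983], [-0.001, -0.983, -0.184], [-1.0, 0.001, -0.002]]
ft_force: [0.0, -0.5, 0.1]
grip_width: 0.0527
```

```bash
python3 -c "
from h import *
d=get_image('wrist');cv2.imwrite('pics/w6.png',d['img'][:,:,::-1])
rows((.4950,.3117,.12,-79.4))"
```

```text
t 16.45 pos [ 0.4899 -0.0814  0.1214] w 0.0527 F [ 0.   0.5 -0.3] q6 56
[0.05, -15.42, -3.09, -0.0, -0.01, -0.0]
```

View pics/w6.png

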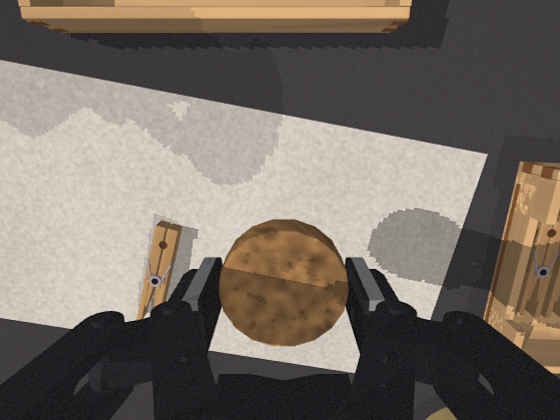

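The disc is held at (285,285), width 53 mm. Next I move to the cork tray.

>>> arm_command(plan=[[[0, -1, -0.2, 0, 0, 0], [0, -2.5, -0.5, 0, 0, 0], [0, -4.2, -0.8, 0, 0, 0], [0, -6, -1.2, 0, 0, 0], [0, -7.8, -1.6, 0, 0, 0], [0, -9.6, -1.9, 0, 0, 0], [0, -11.4, -2.3, 0, 0, 0], [0, -13.2, -2.6, 0, 0, 0], [0, -14.7, -2.9, 0, 0, 0], [0, -15.42, -3.09, 0, 0, 0]]])

```text
time_s: 17.45
position: [0.494, 0.3146, 0.1199]
tool_rot: [[-0.002, 0.186, -0.982], [-0.0, -0.982, -0.186], [-1.0, -0.0, 0.002]]
ft_force: [0.0, -1.4, -0.9]
grip_width: 0.0526
```

>>> arm_command(plan=[[[0, 0, 0, 0, 0, 0], [0, 0, 0, 0, 0, 0], [0.6, 0, 0, 0, 0, 0], [1.2, 0, 0, 0, 0, 0], [1.8, 0, 0, 0, 0, 0], [2.4, 0, 0, 0, 0, 0], [2.9, 0, 0, 0, 0, 0], [3.2, 0, 0, 0, 0, 0], [3.3, 0, 0, 0, 0, 0], [3.3, 0, 0, 0, 0, 0]]])

```text
time_s: 18.45
position: [0.4951, 0.3115, 0.0388]
tool_rot: [[-0.0, 0.184, -0.983], [-0.0, -0.983, -0.184], [-1.0, 0.0, 0.0]]
ft_force: [-0.0, -0.4, -0.3]
grip_width: 0.0529
```

```bash
python3 -c "
from h import *
rows((.4950,.3117,.0318,-79.4))"
```

```text
t 18.45 pos [0.4951 0.3115 0.0388] w 0.0529 F [-0.  -0.4 -0.3] q6 100
[0.28, -0.01, 0.0, -0.0, 0.0, -0.0]
```

>>> arm_command(plan=[[[0.12, 0, 0, 0, 0, 0], [0.24, 0, 0, 0, 0, 0], [0.28, 0, 0, 0, 0, 0], [0.28, 0, 0, 0, 0, 0]]])

```text
time_s: 18.85
position: [0.495, 0.3118, 0.0319]
tool_rot: [[0.0, 0.184, -0.983], [0.0, -0.983, -0.184], [-1.0, -0.0, -0.0]]
ft_force: [1.1, 0.0, -0.5]
grip_width: 0.0528
```

>>> arm_command(plan=[[[0, 0, 0, 0, 0, 0], [0, 0, 0, 0, 0, 0], [0, 0, 0, 0, 0, 0]]], jaw=0.2)

```text
time_s: 19.15
position: [0.495, 0.3117, 0.0319]
tool_rot: [[0.0, 0.184, -0.983], [0.0, -0.983, -0.184], [-1.0, -0.0, -0.0]]
ft_force: [0.6, 0.1, -0.2]
grip_width: 0.0685
```

>>> arm_command(plan=[[[-0.3, 0, 0, 0, 0, 0], [-0.9, 0, 0, 0, 0, 0], [-1.7, 0, 0, 0, 0, 0], [-2.6, 0, 0, 0, 0, 0], [-3.3, 0, 0, 0, 0, 0], [-3.6, 0, 0, 0, 0, 0], [-3.6, 0, 0, 0, 0, 0]]])

```text
time_s: 19.85
position: [0.4953, 0.3118, 0.1229]
tool_rot: [[0.002, 0.184, -0.983], [0.001, -0.983, -0.184], [-1.0, -0.0, -0.002]]
ft_force: [-0.1, 0.1, -0.5]
grip_width: 0.0687
```

```bash
python3 -c "
from h import *
d=get_image('wrist');cv2.imwrite('pics/w7.png',d['img'][:,:,::-1])
rows((.4360,.1430,.12,-97.6))"
```

```text
t 19.9 pos [0.4949 0.3117 0.1218] w 0.0682 F [-0.  -0.4  0.2] q6 100
[0.07, 6.2, 3.56, 3.03, -0.0, 0.0]
```

View pics/w7.png

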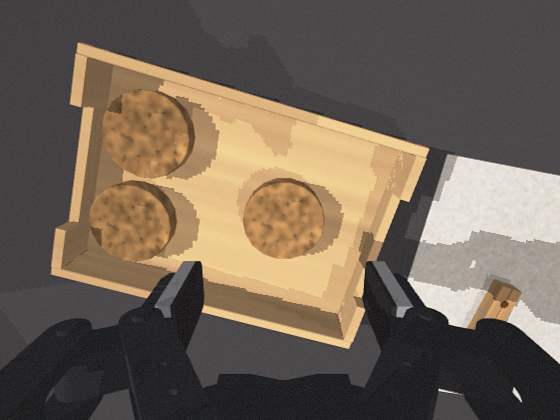

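The disc lies flat at (285,218), clear of the other two. Next is the left peg.

>>> arm_command(plan=[[[0, 0.6, 0.3, 0.3, 0, 0], [0, 1.3, 0.7, 0.7, 0, 0], [0, 2.1, 1.2, 1, 0, 0], [0, 2.9, 1.7, 1.4, 0, 0], [0, 3.7, 2.1, 1.8, 0, 0], [0, 4.5, 2.6, 2.2, 0, 0], [0, 5.3, 3.1, 2.6, 0, 0], [0, 6, 3.4, 2.9, 0, 0], [0, 6.2, 3.56, 3.03, 0, 0], [0, 6.2, 3.56, 3.03, 0, 0]]], jaw=0.45)

```text
time_s: 20.9
position: [0.4356, 0.1427, 0.1214]
tool_rot: [[-0.001, -0.133, -0.991], [0.0, -0.991, 0.133], [-1.0, 0.0, 0.001]]
ft_force: [0.4, 0.1, -1.0]
grip_width: 0.0472
```

>>> arm_command(plan=[[[0, 0, 0, 0, 0, 0], [0.6, 0, 0, 0, 0, 0], [1.2, 0, 0, 0, 0, 0], [1.8, 0, 0, 0, 0, 0], [2.2, 0, 0, 0, 0, 0], [2.2, 0, 0, 0, 0, 0], [2.2, 0, 0, 0, 0, 0]]])

```text
time_s: 21.6
position: [0.4362, 0.1433, 0.067]
tool_rot: [[0.0, -0.131, -0.991], [0.0, -0.991, 0.131], [-1.0, -0.0, -0.0]]
ft_force: [0.4, 0.1, -0.2]
grip_width: 0.047
```

```bash
python3 -c "
from h import *
d=get_image('wrist');cv2.imwrite('pics/w8.png',d['img'][:,:,::-1])
for b in blobs(d,(190,60,370,300),80,1000,.012):print(*b[:5])
rows((.4360,.1430,.03,-97.6))"
```

```text
[282.9 212.1] 2077 [0.4545 0.1422] 172.3 [37. 15.]
t 21.65 pos [0.4364 0.1432 0.0673] w 0.0472 F [0.8 0.3 0.8] q6 101
[1.49, 0.01, 0.01, 0.01, -0.01, 0.0]
```

View pics/w8.png

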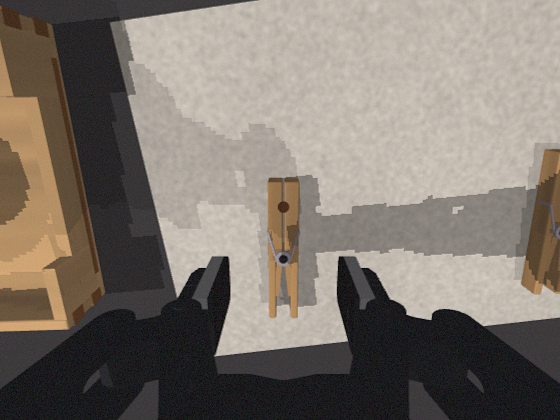

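The peg lies between the jaws, spanning (284,178) to (284,318), and is aligned. I descend to 0.030 and grip.

>>> arm_command(plan=[[[0.5, 0, 0, 0, 0, 0], [1, 0, 0, 0, 0, 0], [1.3, 0, 0, 0, 0, 0], [1.45, 0, 0, 0, 0, 0], [1.49, 0, 0, 0, 0, 0], [1.49, 0, 0, 0, 0, 0]]])

```text
time_s: 22.25
position: [0.4362, 0.143, 0.0298]
tool_rot: [[0.001, -0.132, -0.991], [0.0, -0.991, 0.132], [-1.0, -0.0, -0.001]]
ft_force: [0.2, 0.6, 0.9]
grip_width: 0.0469
```

>>> arm_command(plan=[[[0, 0, 0, 0, 0, 0], [0, 0, 0, 0, 0, 0], [0, 0, 0, 0, 0, 0], [0, 0, 0, 0, 0, 0], [0, 0, 0, 0, 0, 0]]], jaw=1)

```text
time_s: 22.75
position: [0.4361, 0.143, 0.03]
tool_rot: [[0.001, -0.132, -0.991], [0.0, -0.991, 0.132], [-1.0, -0.0, -0.001]]
ft_force: [-0.9, -0.0, 5.9]
grip_width: 0.0151
```

>>> arm_command(plan=[[[-0.5, 0, 0, 0, 0, 0], [-1.2, 0, 0, 0, 0, 0], [-2, 0, 0, 0, 0, 0], [-2.8, 0, 0, 0, 0, 0], [-3.4, 0, 0, 0, 0, 0], [-3.6, 0, 0, 0, 0, 0], [-3.6, 0, 0, 0, 0, 0]]])

```text
time_s: 23.45
position: [0.4361, 0.143, 0.1198]
tool_rot: [[0.001, -0.132, -0.991], [0.0, -0.991, 0.132], [-1.0, -0.0, -0.001]]
ft_force: [-0.3, -0.1, -0.4]
grip_width: 0.0152
```

```bash
python3 -c "
from h import *
d=get_image('wrist');cv2.imwrite('pics/w9.png',d['img'][:,:,::-1])
rows((.5048,-.3846,.12,-82))"
```

```text
t 23.5 pos [0.4358 0.143  0.1192] w 0.015 F [-0.1  0.3 -0.6] q6 101
[-0.03, 20.55, -5.52, -2.6, 0.0, -0.0]
```

View pics/w9.png

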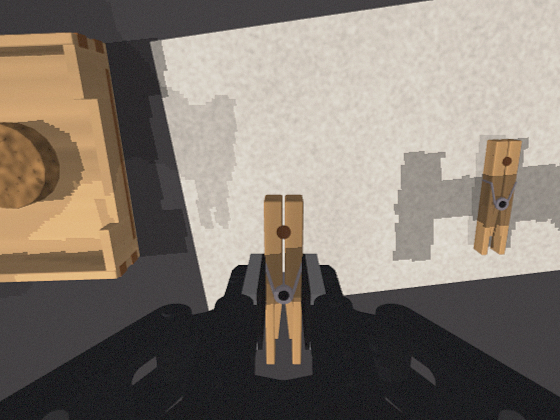

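Peg held level at (284,280). On to the peg tray.

>>> arm_command(plan=[[[0, 1, -0.3, -0.1, 0, 0], [0, 2.5, -0.7, -0.3, 0, 0], [0, 4.1, -1.1, -0.5, 0, 0], [0, 5.7, -1.5, -0.7, 0, 0], [0, 7.3, -2, -0.9, 0, 0], [0, 8.9, -2.4, -1.1, 0, 0], [0, 10.5, -2.8, -1.3, 0, 0], [0, 12.1, -3.2, -1.5, 0, 0], [0, 13.7, -3.7, -1.7, 0, 0], [0, 15.3, -4.1, -1.9, 0, 0]]])

```text
time_s: 24.5
position: [0.4868, -0.2513, 0.1183]
tool_rot: [[-0.001, 0.067, -0.998], [0.001, -0.998, -0.067], [-1.0, -0.001, 0.001]]
ft_force: [0.3, -0.0, 0.3]
grip_width: 0.0152
```

>>> arm_command(plan=[[[0, 1.4, -0.4, -0.2, 0, 0], [0, 2.7, -0.7, -0.35, 0, 0], [0, 3.8, -1, -0.5, 0, 0], [0, 4.6, -1.2, -0.6, 0, 0], [0, 4.6, -1.2, -0.6, 0, 0], [0, 4.6, -1.2, -0.6, 0, 0]]])

```text
time_s: 25.1
position: [0.5242, -0.3618, 0.1182]
tool_rot: [[-0.002, 0.128, -0.992], [0.002, -0.992, -0.129], [-1.0, -0.002, 0.001]]
ft_force: [-0.5, -0.4, -0.5]
grip_width: 0.0152
```

```bash
python3 -c "
from h import *
rows((.5048,-.3846,.035,-82))"
```

```text
t 25.1 pos [ 0.5242 -0.3618  0.1182] w 0.0152 F [-0.5 -0.4 -0.5] q6 37
[3.33, 0.81, 0.88, -0.1, 0.01, 0.02]
```

>>> arm_command(plan=[[[0, 0.4, 0.4, -0.1, 0, 0], [0, 0.81, 0.88, -0.1, 0, 0], [0.7, 0.81, 0.88, -0.1, 0, 0], [1.4, 0.81, 0.88, -0.1, 0, 0], [2.1, 0.81, 0.88, -0.1, 0, 0], [2.7, 0.81, 0.88, -0.1, 0, 0], [3, 0.81, 0.88, -0.1, 0, 0], [3.1, 0.81, 0.88, -0.1, 0, 0], [3.1, 0.81, 0.88, -0.1, 0, 0]]])

```text
time_s: 26.0
position: [0.5054, -0.3853, 0.0423]
tool_rot: [[0.0, 0.139, -0.99], [-0.0, -0.99, -0.139], [-1.0, 0.0, -0.0]]
ft_force: [0.1, 0.4, -0.2]
grip_width: 0.015
```

```bash
python3 -c "
from h import *
rows((.5048,-.3846,.0352,-82))"
```

```text
t 26.0 pos [ 0.5054 -0.3853  0.0423] w 0.015 F [ 0.1  0.4 -0.2] q6 34
[0.28, -0.03, 0.02, 0.0, -0.0, -0.0]
```

>>> arm_command(plan=[[[0.12, 0, 0, 0, 0, 0], [0.24, 0, 0, 0, 0, 0], [0.28, 0, 0, 0, 0, 0], [0.28, 0, 0, 0, 0, 0]]])

```text
time_s: 26.4
position: [0.5055, -0.3854, 0.0351]
tool_rot: [[0.0, 0.139, -0.99], [-0.0, -0.99, -0.139], [-1.0, 0.0, -0.0]]
ft_force: [-0.4, 0.5, -0.0]
grip_width: 0.0151
```

>>> arm_command(plan=[[[0, 0, 0, 0, 0, 0], [0, 0, 0, 0, 0, 0], [0, 0, 0, 0, 0, 0]]], jaw=0.55)

```text
time_s: 26.7
position: [0.5055, -0.3854, 0.0351]
tool_rot: [[0.0, 0.139, -0.99], [-0.0, -0.99, -0.139], [-1.0, 0.0, -0.0]]
ft_force: [-0.5, 0.0, -0.0]
grip_width: 0.0383
```

>>> arm_command(plan=[[[-0.3, 0, 0, 0, 0, 0], [-0.9, 0, 0, 0, 0, 0], [-1.7, 0, 0, 0, 0, 0], [-2.6, 0, 0, 0, 0, 0], [-3.3, 0, 0, 0, 0, 0], [-3.4, 0, 0, 0, 0, 0], [-3.4, 0, 0, 0, 0, 0]]])

```text
time_s: 27.4
position: [0.5055, -0.3854, 0.1204]
tool_rot: [[0.0, 0.139, -0.99], [-0.001, -0.99, -0.139], [-1.0, 0.001, -0.0]]
ft_force: [-0.2, 0.3, 0.2]
grip_width: 0.0381
```

```bash
python3 -c "
from h import *
d=get_image('wrist');cv2.imwrite('pics/w10.png',d['img'][:,:,::-1])
rows((.4310,-.0013,.12,-95.6))"
```

```text
t 27.45 pos [ 0.5053 -0.3851  0.1195] w 0.0391 F [-0.9  0.5 -0. ] q6 34
[-0.01, -15.62, 0.8, 2.27, 0.01, 0.01]
```

View pics/w10.png

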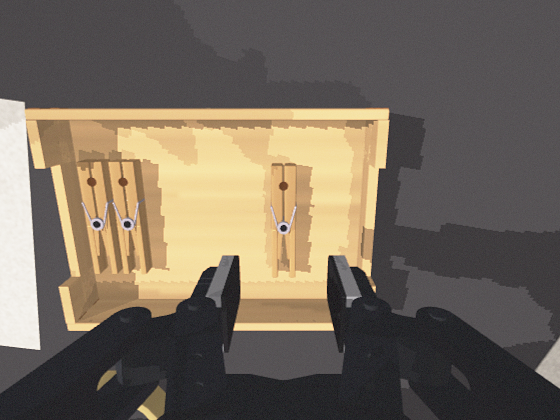

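The first peg lies flat at (284,220), clear of the stored ones. Next is the last peg.

>>> arm_command(plan=[[[0, -1, 0.05, 0.1, 0, 0], [0, -2.5, 0.1, 0.3, 0, 0], [0, -4.2, 0.2, 0.6, 0, 0], [0, -6, 0.3, 0.9, 0, 0], [0, -7.8, 0.4, 1.1, 0, 0], [0, -9.6, 0.5, 1.4, 0, 0], [0, -11.4, 0.6, 1.7, 0, 0], [0, -13.2, 0.7, 1.9, 0, 0], [0, -14.8, 0.8, 2.1, 0, 0], [0, -15.62, 0.8, 2.27, 0, 0]]])

```text
time_s: 28.45
position: [0.4294, 0.0012, 0.1193]
tool_rot: [[-0.003, -0.097, -0.995], [0.001, -0.995, 0.097], [-1.0, -0.001, 0.003]]
ft_force: [0.5, -0.8, 0.3]
grip_width: 0.0385
```

>>> arm_command(plan=[[[0, 0, 0, 0, 0, 0], [0.6, 0, 0, 0, 0, 0], [1.2, 0, 0, 0, 0, 0], [1.8, 0, 0, 0, 0, 0], [2.2, 0, 0, 0, 0, 0], [2.2, 0, 0, 0, 0, 0], [2.2, 0, 0, 0, 0, 0]]], jaw=0.45)

```text
time_s: 29.15
position: [0.4314, -0.0019, 0.0651]
tool_rot: [[-0.0, -0.098, -0.995], [0.0, -0.995, 0.098], [-1.0, -0.0, 0.0]]
ft_force: [0.2, 0.0, 0.9]
grip_width: 0.0466
```

```bash
python3 -c "
from h import *
d=get_image('wrist');cv2.imwrite('pics/w11.png',d['img'][:,:,::-1])
rows((.4310,-.0013,.03,-95.6))"
```

```text
t 29.2 pos [ 0.4316 -0.0018  0.0654] w 0.0465 F [-0.1  0.2  0.7] q6 80
[1.42, -0.02, 0.02, -0.0, -0.01, -0.0]
```

View pics/w11.png

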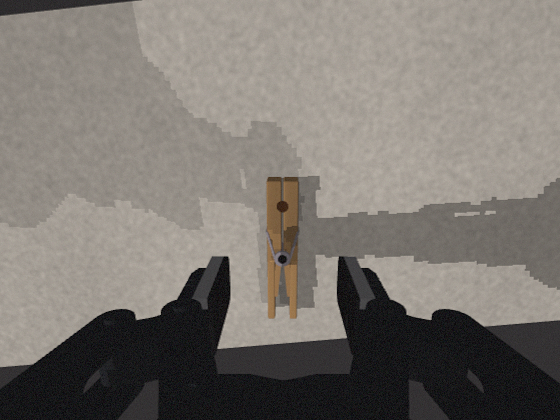

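The peg is centred at (283,248) and aligned with the jaws.

>>> arm_command(plan=[[[0.5, 0, 0, 0, 0, 0], [1, 0, 0, 0, 0, 0], [1.25, 0, 0, 0, 0, 0], [1.38, 0, 0, 0, 0, 0], [1.42, 0, 0, 0, 0, 0], [1.42, 0, 0, 0, 0, 0]]])

```text
time_s: 29.8
position: [0.4314, -0.0015, 0.0299]
tool_rot: [[0.001, -0.098, -0.995], [-0.0, -0.995, 0.098], [-1.0, 0.0, -0.001]]
ft_force: [0.7, -0.2, 1.2]
grip_width: 0.0472
```

>>> arm_command(plan=[[[0, 0, 0, 0, 0, 0], [0, 0, 0, 0, 0, 0], [0, 0, 0, 0, 0, 0], [0, 0, 0, 0, 0, 0], [0, 0, 0, 0, 0, 0]]], jaw=1)

```text
time_s: 30.3
position: [0.4314, -0.0015, 0.0299]
tool_rot: [[0.001, -0.098, -0.995], [-0.0, -0.995, 0.098], [-1.0, 0.0, -0.001]]
ft_force: [-0.7, 1.6, 6.0]
grip_width: 0.015
```

>>> arm_command(plan=[[[-0.5, 0, 0, 0, 0, 0], [-1.2, 0, 0, 0, 0, 0], [-2, 0, 0, 0, 0, 0], [-2.8, 0, 0, 0, 0, 0], [-3.4, 0, 0, 0, 0, 0], [-3.6, 0, 0, 0, 0, 0], [-3.6, 0, 0, 0, 0, 0]]])

```text
time_s: 31.0
position: [0.4313, -0.0015, 0.1198]
tool_rot: [[0.001, -0.098, -0.995], [-0.0, -0.995, 0.098], [-1.0, 0.0, -0.001]]
ft_force: [-0.6, 0.1, -1.4]
grip_width: 0.0152
```

```bash
python3 -c "
from h import *
rows((.4978,-.3350,.12,-82))"
```

```text
t 31.0 pos [ 0.4313 -0.0015  0.1198] w 0.0152 F [-0.6  0.1 -1.4] q6 80
[-0.0, 13.02, -3.95, -2.27, -0.01, -0.0]
```

>>> arm_command(plan=[[[0, 0.8, -0.2, -0.1, 0, 0], [0, 2.1, -0.6, -0.3, 0, 0], [0, 3.6, -1.1, -0.6, 0, 0], [0, 5.2, -1.6, -0.9, 0, 0], [0, 6.8, -2.1, -1.2, 0, 0], [0, 8.4, -2.5, -1.5, 0, 0], [0, 10, -3, -1.7, 0, 0], [0, 11.5, -3.5, -2, 0, 0], [0, 12.6, -3.8, -2.2, 0, 0], [0, 13.02, -3.95, -2.27, 0, 0]]])

```text
time_s: 32.0
position: [0.4974, -0.3374, 0.1179]
tool_rot: [[-0.001, 0.138, -0.99], [0.001, -0.99, -0.138], [-1.0, -0.001, 0.001]]
ft_force: [0.2, 0.2, -1.3]
grip_width: 0.0152
```

>>> arm_command(plan=[[[0, 0, 0, 0, 0, 0], [0, 0, 0, 0, 0, 0], [0.6, 0, 0, 0, 0, 0], [1.3, 0, 0, 0, 0, 0], [2, 0, 0, 0, 0, 0], [2.6, 0, 0, 0, 0, 0], [3, 0, 0, 0, 0, 0], [3.1, 0, 0, 0, 0, 0], [3.1, 0, 0, 0, 0, 0]]])

```text
time_s: 32.9
position: [0.4978, -0.3345, 0.0422]
tool_rot: [[-0.0, 0.14, -0.99], [0.0, -0.99, -0.14], [-1.0, -0.0, 0.0]]
ft_force: [0.1, -0.4, -0.2]
grip_width: 0.0151
```

```bash
python3 -c "
from h import *
rows((.4978,-.3350,.0351,-82))"
```

```text
t 32.9 pos [ 0.4978 -0.3345  0.0422] w 0.0151 F [ 0.1 -0.4 -0.2] q6 37
[0.29, 0.02, 0.0, 0.01, 0.0, 0.0]
```

>>> arm_command(plan=[[[0.12, 0, 0, 0, 0, 0], [0.24, 0, 0, 0, 0, 0], [0.28, 0, 0, 0, 0, 0], [0.28, 0, 0, 0, 0, 0]]])

```text
time_s: 33.3
position: [0.4977, -0.3351, 0.0351]
tool_rot: [[0.0, 0.139, -0.99], [-0.0, -0.99, -0.139], [-1.0, 0.0, -0.0]]
ft_force: [-0.5, -0.4, -1.6]
grip_width: 0.0148
```

>>> arm_command(plan=[[[0, 0, 0, 0, 0, 0], [0, 0, 0, 0, 0, 0], [0, 0, 0, 0, 0, 0]]], jaw=0.55)

```text
time_s: 33.6
position: [0.4977, -0.3351, 0.0351]
tool_rot: [[0.0, 0.139, -0.99], [-0.0, -0.99, -0.139], [-1.0, 0.0, -0.0]]
ft_force: [-0.2, -0.4, 0.0]
grip_width: 0.0385
```

>>> arm_command(plan=[[[-0.3, 0, 0, 0, 0, 0], [-0.9, 0, 0, 0, 0, 0], [-1.7, 0, 0, 0, 0, 0], [-2.6, 0, 0, 0, 0, 0], [-3.4, 0, 0, 0, 0, 0], [-4.2, 0, 0, 0, 0, 0], [-5, 0, 0, 0, 0, 0], [-5, 0, 0, 0, 0, 0], [-5, 0, 0, 0, 0, 0]]])

```text
time_s: 34.5
position: [0.4976, -0.3349, 0.1601]
tool_rot: [[0.0, 0.139, -0.99], [-0.0, -0.99, -0.139], [-1.0, 0.0, -0.0]]
ft_force: [-0.3, 0.4, -0.6]
grip_width: 0.0385
```

```bash
python3 -c "
from h import *
d=get_image('wrist');a=d['img'];t=get_image('side')['img']
cv2.imwrite('pics/f1.png',cv2.resize(np.vstack([a,t]),(400,600),interpolation=cv2.INTER_AREA)[:,:,::-1]);rows()"
```

```text
t 34.6 pos [ 0.4974 -0.3347  0.159 ] w 0.0386 F [ 0.1 -1.3  0.5] q6 37
```

View pics/f1.png

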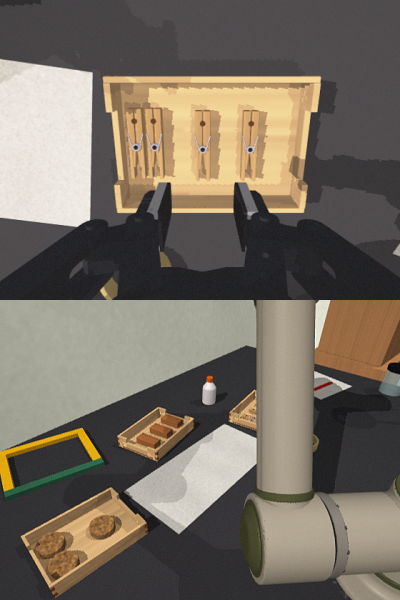

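The wrist view shows four pegs flat and apart in the peg tray, at about (135–250, 145). The side view shows the sheet empty, three blocks and three discs flat in their trays, and the glue still standing. I hand the job in.

```bash
python3 -c "
from rig import workorder;print(workorder.close_job())"
```

```text
the job is handed in; nothing more can be done
None
```

All five leftover pieces are back in their own trays: two blocks in the timber tray, the disc in the cork tray and two pegs in the peg tray. I handed the job in at about 35 s on the robot's clock.

- **Placing:** the last pictures show every piece flat on its tray floor, with none on top of another and the sheet empty. I judged flatness and height from the pictures and release heights; I did not measure the height against the rims.
- **Robot:** it ended open and clear, 0.16 m above the peg tray. The force readings I saw stayed at about 6 N or less.
- **Glue and tape:** neither was touched. The glue bottle is still standing in the last side view. The tape roll is only partly visible in the last pictures, so I did not check its position by measurement.
- **Disagreements:** the wrist view put the second block about 4 mm along its length from the top view, because the arm was still settling. The grasp was not affected, and no check failed.

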